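# Isolate a bench shaker and hold its belt tensioner back for a new belt

## Task

The cover is off the bench shaker and I am about to slip a new drive belt on. First pull the fuse carrier straight up out of its base and leave it lying or standing in the larger bay of the steel parts tray; only then push the finger tab so that the sprung tensioner arm swings back away from the pulleys, past both clicks of its ratchet and on until it meets its stop. Do not leave it hanging on the pawl: finish with the gripper still pushing the arm against the stop and stay there, and disturb nothing else on the bench.

Things in the scene. Friction and masses are not known exactly. Their poses are not given: they have to be found in the camera images.
- drive_unit: Shaker drive unit, fixed: low white box 240 (its x) x 330 (y) mm, grey deck 34 mm above the bench. Origin: centre of its underside; its -x face (knob, vents) looks to the robot. On the deck (x, y in mm): driven pulley, diameter 90, at (-45, 100), 60 high over the bench, its crank 80; motor pulley, diameter 34, at (-60, -62), 64 high; fuse base at (-77, -128); arm pivot at (60, -80).
- fuse_carrier: Loose black pull-out fuse carrier, about 70 g. Origin: centre of its shank's underside, z up. Above the origin: shank 20 (x) x 26 (y) mm from 0 to 20 mm, flange 36 x 44 mm from 20 to 28, grip fin 12 (x, the thin way) x 36 (y) mm from 28 to 56. Seated: axes as the drive unit's, origin 42 mm above the bench, flange lying on the white base.
- fuse_well (a point): Centre of the mouth of the well in the white fuse base (46 x 54 mm, top 62 mm above the bench, part of the drive unit). Two spring balls in it snap into grooves in the carrier's shank: the pull straight up takes about 12 N at first, then it runs free; the shank is out after 20 mm.
- parts_tray: Fixed open steel tray 140 (its x) x 100 (its y) mm, walls 20 mm high, floor 3 mm thick; origin: centre of its underside. A partition at its x = +28 mm divides it: the larger bay (-67 to +27 mm in x) is empty, the smaller bay on its +x side (away from the robot) holds the cover's screws. It stands to the left or to the right of the drive unit.
- tray_bay (a point): Centre of the floor of the tray's larger bay (bay 94 x 95 mm), 3 mm above the bench; its axes are the tray's.
- tensioner (a joint): Angle of the tensioner arm, rad: 0 at rest, in among the pulleys; grows as it swings clockwise seen from above, away from the pulleys (tab towards the drive unit's +x side); stop at 0.81. A spring drives it back to 0: 3 N at the tab at the start, 7 N at the stop; riding up the ratchet adds up to about 3 N before each click. Let go past 0.72, it falls back to about 0.71 and hangs on the pawl.
- tensioner_pivot (a point): Point on the arm's pivot axis (upright), at deck height, 34 mm above the bench. Two rubber stop posts, 50 mm high over the bench, stand 90 mm from the pivot, one on each side of the arm's swing: keep fingertips 55 mm or more above the bench when pushing the tab.
- tensioner_tab (a point): Centre of the arm's black finger tab, 118 mm from the pivot axis, 74 mm above the bench; moves with the arm. Upright plate 34 mm wide (along the line from the pivot), 8 mm thick (the way it moves), 39 to 93 mm above the bench. At angle 0 the line from pivot to tab points 115 degrees counterclockwise of the drive unit's x axis. Push its flat side facing the pulleys; 25 mm are free there.
- pawl (a joint): Travel of the spring pawl riding on the arm's two ratchet teeth, m: 0 fully dropped in (at rest and behind a tooth), about 0.006 on a tooth's tip. It clicks in behind the first tooth at arm angle 0.36 and behind the second at 0.72.
- sample_jar: Small white-lidded jar, 50 mm wide, 53 mm high; bystander. Origin: centre of its underside.
- dropper_bottle: Brown dropper bottle, 33 mm wide, 104 mm high; bystander. Origin: centre of its underside.
- wash_bottle: Wash bottle with bent red spout, 72 x 112 mm, 215 mm high; bystander. Origin: centre of its underside.
- stopper: Dark rubber stopper, 24 mm wide and high; bystander. Origin: centre of its underside.
There are look-alikes about, which are no part of the job. What is shaped like the fuse_carrier but turquoise is not meant.

How it is judged:
By the outcome, as a careful person would: the job done as asked, in the order asked, and still so for the second after the job is handed in, while the arm keeps its last pose, push and grip.
It also fails if it takes over 58 s, if anything falls off the work surface, if the arm or the gripper's body presses on something with over 40 N, if the wrist force passes 120 N, or if a joint passes its speed limit or range.

## Robot

A 6-joint arm with a two-finger parallel gripper is mounted at the origin on the work surface; the furniture and walls round the work are solid. World frame = base frame: x ahead of the robot, y to its left, z up, the work surface at z = 0. Lengths are in m, angles in rad, forces in N, time in s.
With the tool pointing down it reaches from about 0.35 to 0.8 m from the base axis. Payload 7.3 kg.
Tool frame: the origin (TCP) lies at the very end of the fingers, on their centre line; the grasp point (between the pads) lies 19 mm behind it; z points along the fingers, x is the direction in which the jaws open and shut, and the axes are right-handed (so a half turn about z gives the same grasp; the last joint's range is limited). The gripper opens to 85 mm and grips with 20 to 120 N. Pads are 22 mm wide; open, the fingers measure 114 mm over their backs; the gripper's body (76 mm by 85 mm) begins 54 mm behind the grasp point. The pads swing forward as they close: fully open they stand 13 mm farther back than shut.
Start: joints at [-1.292, 0.342, 1.524, -0, 1.275, -0.146], TCP at [0.216, -0.478, 0.231] pointing down, gripper open.
Joint ranges: [-2.53, 2.53], [-0.77, 2.02], [0.04, 2.7], [-1, 4.14], [0.28, 2.66], [-3.11, 3.11]. Speed limits (rad/s): [2.57, 2.57, 3.14, 3.14, 3.14, 3.14].

## Interface

Orientations are given as a unit quaternion [w, x, y, z].
In Python, from cell import r gives the robot as it stands.
- The arm moves only by the shell command python3 -m inch 'ROWS' [FORCE]. ROWS is JSON, a list of rows, each an object of numbers: "dx", "dy", "dz": the shift along the tool's x, y, z in cm; "wx", "wy", "wz": the turn, a rotation vector about the tool's x, y, z in degrees; "hand": the finger opening in cm, from 0 to 8.54. In form: [{"dx": .., "dy": .., "dz": .., "wx": .., "wy": .., "wz": .., "hand": ..}, ...]. A call has 1 to 5 rows; each row shifts and turns the pose as measured when the row begins, along the tool's axes as they then stand; what a row does not reach is not made up. A row lasts 1/10 s, in which the tool goes at most 50 mm and 8.59 degrees, less where a joint would pass 70% of its speed; a pose out of reach is approached as far as the arm can. A call is refused whole if a number of a shift passes 5 or a number of a turn 8.59, either way. A call with a gripper value outside its range is refused whole. The fingers move at their own pace and stop on an object; FORCE is the grip in N (left out, the last holds). Time passes only in rows, so rows that do not move let the fingers close. It gives the time, the measured TCP pose, the force and the opening at its end, in the units of the state.
- r.get_state(): the state, without advancing time (a new reading comes with each control period).
- r.get_image(name): name is "scene" or "side" or "wrist"; returns (picture, depth): 400x640x3 uint8, red, green, blue; 400x640 float32, m along the optical axis (not along the pixel's ray), 0 where there is no reading.
- r.camera_model(name): a dict with "fovy" (degrees; the focal length in pixels is half the picture's height over the tangent of half this angle, whatever the lens; pixels are square), "cx", "cy" (the principal point, pixels), "distortion" ([k1, k2, p1, p2, k3] as OpenCV has them; the pictures are not rectified), "cam_to_world" (4x4, takes a point from camera to world coordinates). Camera axes: x right, y down, z forward; pixel columns grow to the right and rows downward; lengths in m; the calibration is good to about 2 mm. A picture is of the moment at which its call begins: read the wrist's pose just before it. camera_model takes no time and is no camera call; for the wrist camera it gives the pose at the moment of the call.
- r.finish_job(): hands the job in, once; it reports no verdict.
Trained networks look in the newest picture that a camera, given by its name, has taken for a name from the list of things; names that differ only in an ending like _2 or _b are one class to them, and where a whole thing is asked for, a point or a joint stands for the part that bears it (a point fixed in the world has none). Each returns a list of dicts, best first, with "confidence" (0 to 1); they miss things now and then, are a little off and sometimes report something else, mostly with a low value. They report only what shows in the picture. A call takes as long as a camera call. They do not tell look-alikes from the thing itself.
- r.recognise(camera, thing): "extent" ([centre column, centre row, width, height] in pixels, round what is visible of it).
- r.trace(camera, thing): "mask" (400x640 bool, what is visible of it) and "extent" ([centre column, centre row, width, height] in pixels, round what is visible of it).
The state is a dict: "time": time; "q": joint angles; "qd": joint speeds; "tau": joint torques, N m; "tcp_pos": TCP position; "ee_rot": TCP orientation; "ft_force": force on the tool from outside, world axes, zero at the start; "ft_torque": the same for the moment, N m; "width": opening from 0.0 (shut) to 1.0 (fully open).
Only numpy, scipy, OpenCV 4.12 (cv2) and the standard library are available. Lean on these libraries where they do the work, as an engineer would, in place of code of your own. Each camera call takes 0.05 s, during which the arm holds its last target.

## Working session

There is one attempt and no reset: what is moved stays moved. The work goes in short steps, Python scripts to look and compute and a shell command to move; the robot and the scene stay as the last step left them, time stands still between calls to the robot, and variables do not carry over. Pictures are saved under pics/ and viewed, and the job is handed in when it is done.

```bash
ls; mkdir -p pics; python3 - <<'E'
from cell import r
import cv2,numpy as np
s=r.get_state();print(s)
for n in("scene","side","wrist"):
    im,d=r.get_image(n);cv2.imwrite(f"pics/a_{n}.png",im[:,:,::-1]);np.savez(f"a_{n}.npz",im=im,d=d)
    m=r.camera_model(n);print(n,m)
E
```

```text
pics
{'time': 0.0, 'q': array([-1.29196891e+00,  3.42703598e-01,  1.52505029e+00,  1.65594229e-05,
        1.27538392e+00, -1.46005488e-01]), 'qd': array([ 2.16240410e-03,  6.98198218e-05,  3.42806365e-04, -5.85455658e-04,
        7.74339038e-05,  2.54932328e-05]), 'tau': array([-2.17409283e-04, -4.33680511e+01, -2.46009493e+01, -1.84387995e-04,
        7.82972173e-03, -4.00505996e-05]), 'tcp_pos': array([ 0.21629642, -0.47792221,  0.23062427]), 'ee_rot': array([-5.14795973e-04,  8.40286648e-01, -5.42141819e-01, -5.76127810e-04]), 'ft_force': array([ 0.37029043, -0.529199  , -0.09134123]), 'ft_torque': array([ 0.02173813, -0.03125293,  0.02334159]), 'width': 0.99728540852984}
scene {'fovy': 43.39938550830148, 'cx': 324.5741735260265, 'cy': 198.9248323137895, 'distortion': array([-0.05868441,  0.        ,  0.        ,  0.        ,  0.        ]), 'cam_to_world': array([[ 0.90456719, -0.32615504,  0.27455616,  0.18531101],
       [-0.42616181, -0.67359797,  0.60386413, -0.78591173],
       [-0.01201286, -0.66324103, -0.74830944,  1.06364019],
       [ 0.        ,  0.        ,  0.       
[... 275 characters left out ...]
.22864941, -0.42736687,  0.8746868 , -1.12895799],
       [-0.02364649, -0.89578559, -0.44385698,  0.66459773],
       [ 0.        ,  0.        ,  0.        ,  1.        ]])}
wrist {'fovy': 68.78860300070934, 'cx': 316.8138388005489, 'cy': 201.42085434542804, 'distortion': array([-0.0031913,  0.       ,  0.       ,  0.       ,  0.       ]), 'cam_to_world': array([[ 4.12307998e-01, -8.76535064e-01, -2.48371490e-01,
         2.78395062e-01],
       [-9.11044487e-01, -3.96762218e-01, -1.12150282e-01,
        -4.50459023e-01],
       [-2.40768335e-04,  2.72517935e-01, -9.62150673e-01,
         3.73332450e-01],
       [ 0.00000000e+00,  0.00000000e+00,  0.00000000e+00,
         1.00000000e+00]])}
```

View pics/a_scene.png

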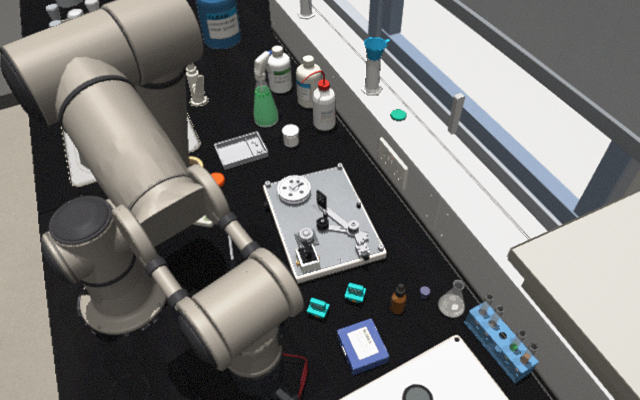

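View pics/a_side.png

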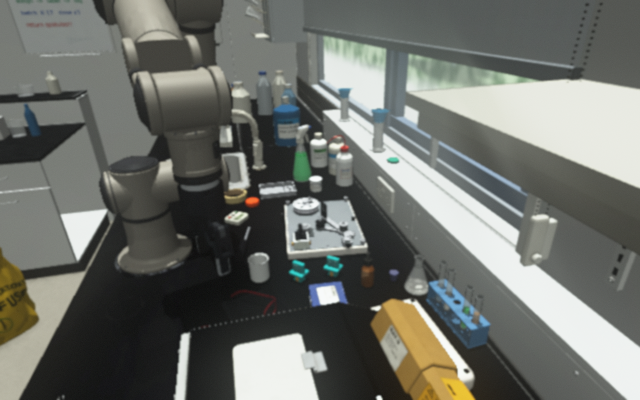

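View pics/a_wrist.png

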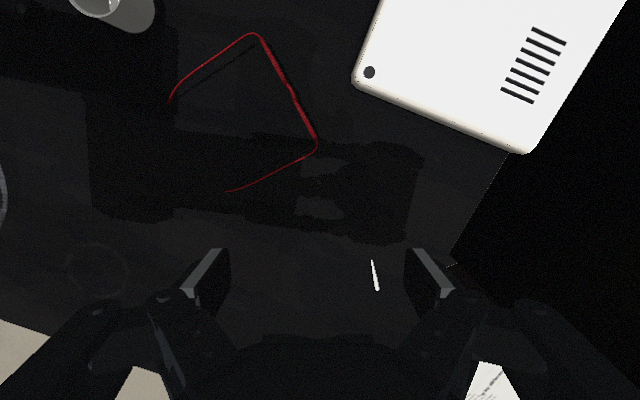

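The scene view shows the drive unit at about (323,220), with the black fuse carrier in its base at (307,250). The tray is to its left at (241,150), next to the jar at (290,135). Two turquoise look-alikes lie at (318,307) and (355,292). I'll enlarge this area and measure it.

```bash
cat > h.py <<'E'
import numpy as np,cv2
from cell import r
def model(n):
    m=r.camera_model(n);f=200/np.tan(np.radians(m["fovy"])/2)
    return np.array([[f,0,m["cx"]],[0,f,m["cy"]],[0,0,1]]),np.array(m["distortion"]),np.array(m["cam_to_world"])
def proj(M,P):
    K,D,T=M;Ti=np.linalg.inv(T);P=np.atleast_2d(P).astype(float)
    Pc=P@Ti[:3,:3].T+Ti[:3,3]
    return cv2.projectPoints(Pc.reshape(-1,1,3),np.zeros(3),np.zeros(3),K,D)[0].reshape(-1,2)
def rays(M,uv):
    K,D,T=M;n=cv2.undistortPoints(np.array(uv,float).reshape(-1,1,2),K,D).reshape(-1,2)
    return np.c_[n,np.ones(len(n))]
def cloud(M,d):
    K,D,T=M;v,u=np.mgrid[:400,:640];n=rays(M,np.c_[u.ravel(),v.ravel()])
    P=n*d.reshape(-1,1);return (P@T[:3,:3].T+T[:3,3]).reshape(400,640,3)
def onplane(M,uv,z):
    T=M[2];n=rays(M,uv)@T[:3,:3].T;o=T[:3,3];return o+n*((z-o[2])/n[:,2])[:,None]
E
python3 - <<'E'
from h import *
a=np.load("a_scene.npz");M=model("scene");C=cloud(M,a["d"])
im=a["im"]
cv2.imwrite("pics/b1.png",cv2.resize(im[120:300,200:420],None,fx=3.6,fy=3.3,interpolation=cv2.INTER_CUBIC)[:,:,::-1])
ok=a["d"]>0
sel=ok&(C[...,0]>.2)&(C[...,0]<1)&(abs(C[...,1])<.5)
z=C[...,2][sel];h,e=np.histogram(z,np.arange(-.02,.12,.004));print([(round(x,3),int(y)) for x,y in zip(e,h)])
# deck mask
m=(sel&(abs(C[...,2]-.034)<.007)).astype(np.uint8)
m=cv2.morphologyEx(m,cv2.MORPH_OPEN,np.ones((3,3)))
n,l,st,ce=cv2.connectedComponentsWithStats(m)
for i in range(1,n):
    if st[i,4]>100: print(st[i],ce[i],C[l==i].mean(0))
i=1+np.argmax(st[1:,4]);P=C[l==i][:,:2].astype(np.float32)
print("rect",cv2.minAreaRect(P))
for nme in["parts_tray","sample_jar","dropper_bottle","wash_bottle","stopper","fuse_carrier","drive_unit"]:
    r_=None
for uv in [(241,150),(290,135),(324,85),(307,250),(322,200),(353,226),(294,184),(399,300),(425,293)]:
    print(uv,C[uv[1],uv[0]].round(4))
E
```

```text
[(np.float64(-0.02), 0), (np.float64(-0.016), 0), (np.float64(-0.012), 3), (np.float64(-0.008), 303), (np.float64(-0.004), 9285), (np.float64(0.0), 18786), (np.float64(0.004), 4163), (np.float64(0.008), 637), (np.float64(0.012), 611), (np.float64(0.016), 821), (np.float64(0.02), 940), (np.float64(0.024), 730), (np.float64(0.028), 1645), (np.float64(0.032), 4328), (np.float64(0.036), 2942), (np.float64(0.04), 1135), (np.float64(0.044), 2434), (np.float64(0.048), 1175), (np.float64(0.052), 998), (np.float64(0.056), 982), (np.float64(0.06), 834), (np.float64(0.064), 535), (np.float64(0.068), 494), (np.float64(0.072), 458), (np.float64(0.076), 357), (np.float64(0.08), 405), (np.float64(0.084), 360), (np.float64(0.088), 383), (np.float64(0.092), 413), (np.float64(0.096), 390), (np.float64(0.1), 387), (np.float64(0.104), 377), (np.float64(0.108), 338), (np.float64(0.112), 380)]
[ 263  167  120  112 5935] [322.5326032 221.2989048] [ 0.5257097  -0.02091063  0.03539892]
[ 339  320   50   50 1595] [362.40626959 343.90407524] [ 0.45752629 -0.37342166  0.03245808]
rect ((0.5234333872795105, -0.005879849195480347), (0.33445867896080017, 0.25232574343681335), 84.0754165649414)
(241, 150) [0.4273 0.3658 0.0037]
(290, 135) [0.572  0.3097 0.0534]
(324, 85) [0.7075 0.3518 0.1663]
(307, 250) [ 0.4329 -0.1364  0.1012]
(322, 200) [0.5402 0.0111 0.0754]
(353, 226) [ 0.576  -0.0968  0.0686]
(294, 184) [0.4986 0.1022 0.0688]
(399, 300) [ 0.5762 -0.3251  0.0568]
(425, 293) [ 0.6541 -0.3208  0.024 ]
```

View pics/b1.png

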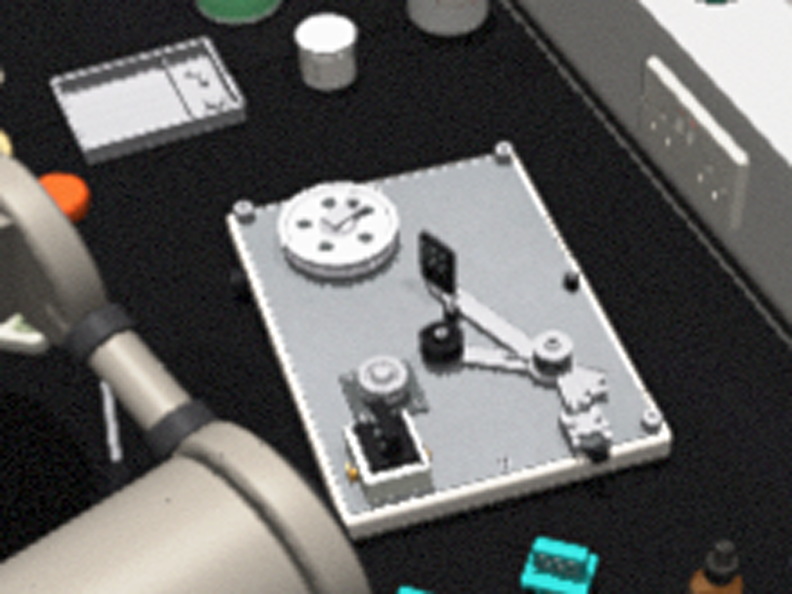

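The depth puts the drive unit's centre near (0.523, -0.006) with a yaw of about -6°. I'll overlay the model to check that and locate the tray.

```bash
cat >> h.py <<'E'
def R2(a): return np.array([[np.cos(a),-np.sin(a)],[np.sin(a),np.cos(a)]])
def unitpts(pose,P):
    P=np.atleast_2d(P)/1000.;return np.c_[P[:,:2]@R2(pose[2]).T+pose[:2],P[:,2]]
def feats():
    t=np.linspace(0,2*np.pi,40);c=lambda x,y,rr,z:np.c_[x+rr*np.cos(t),y+rr*np.sin(t),0*t+z]
    a=np.radians(115);tb=np.array([60+118*np.cos(a),-80+118*np.sin(a)]);u=np.array([np.cos(a),np.sin(a)])
    rect=lambda x,y,w,h,z:np.array([[x-w/2,y-h/2,z],[x+w/2,y-h/2,z],[x+w/2,y+h/2,z],[x-w/2,y+h/2,z],[x-w/2,y-h/2,z]])
    tab=np.array([[*(tb-17*u),93],[*(tb+17*u),93],[*(tb+17*u),39],[*(tb-17*u),39],[*(tb-17*u),93]])
    return [rect(0,0,240,330,34),c(-45,100,45,60),c(-60,-62,17,64),rect(-77,-128,46,54,62),rect(-77,-128,12,36,98),rect(-77,-128,36,44,70),tab,c(60,-80,10,60)]
def draw(M,im,polys,scale=1,off=(0,0)):
    out=im.copy()
    for i,p in enumerate(polys):
        q=((proj(M,p)-off)*scale*16).astype(np.int32)
        cv2.polylines(out,[q.reshape(-1,1,2)],False,[(255,0,0),(0,160,0),(0,0,255),(255,0,255)][i%4],1,cv2.LINE_AA,4)
    return out
def rowplan(target,yawdeg,maxs=4.8,maxa=8.4):
    """print rows (cm,deg) from present pose to target TCP, tool down with tool-x yaw"""
    from scipy.spatial.transform import Rotation as Ro
    s=r.get_state();q=s["ee_rot"];R0=Ro.from_quat([q[1],q[2],q[3],q[0]]);p=np.array(s["tcp_pos"])
    y=np.radians(yawdeg);x=[np.cos(y),np.sin(y),0];z=[0,0,-1];R1=Ro.from_matrix(np.c_[x,np.cross(z,x),z])
    rv=(R0.inv()*R1).as_rotvec(degrees=True);D=np.array(target)-p
    n=int(max(np.ceil(np.linalg.norm(D)*100/maxs),np.ceil(np.abs(rv).max()/maxa),1))
    for k in range(n):
        Rk=R0*Ro.from_rotvec(rv*k/n,degrees=True);d=Rk.inv().apply(D/n)*100
        print(np.r_[d,rv/n].round(2).tolist())
def tcp():
    s=r.get_state();q=s["ee_rot"];from scipy.spatial.transform import Rotation as Ro
    X=Ro.from_quat([q[1],q[2],q[3],q[0]]).as_matrix();print("t",round(s["time"],2),"p",s["tcp_pos"].round(4),"yaw",round(np.degrees(np.arctan2(X[1,0],X[0,0])),2),"z",X[:,2].round(3),"F",s["ft_force"].round(1),"w",round(s["width"],3),"q",s["q"].round(2))
E
python3 - <<'E'
from h import *
a=np.load("a_scene.npz");M=model("scene");C=cloud(M,a["d"])
po=(.5234,-.0059,np.radians(-5.92))
im=cv2.resize(a["im"][120:300,200:420],None,fx=3.5,fy=3.5,interpolation=cv2.INTER_CUBIC)
cv2.imwrite("pics/b2.png",draw(M,im,[unitpts(po,f) for f in feats()],3.5,(200,120))[:,:,::-1])
t=r.trace("scene","parts_tray");print([(x["confidence"],x["extent"]) for x in t])
m=t[0]["mask"]&(a["d"]>0);P=C[m];print(P.mean(0));rim=P[P[:,2]>.014];print(cv2.minAreaRect(rim[:,:2].astype(np.float32)),cv2.minAreaRect(P[:,:2].astype(np.float32)))
cv2.imwrite("pics/b3.png",cv2.resize(a["im"][120:175,200:310],None,fx=7,fy=7,interpolation=cv2.INTER_CUBIC)[:,:,::-1])
rowplan((.434,-.125,.23),-6)
E
```

```text
[]Traceback (most recent call last):
  File "<stdin>", line 7, in <module>
IndexError: list index out of range
```

View pics/b2.png

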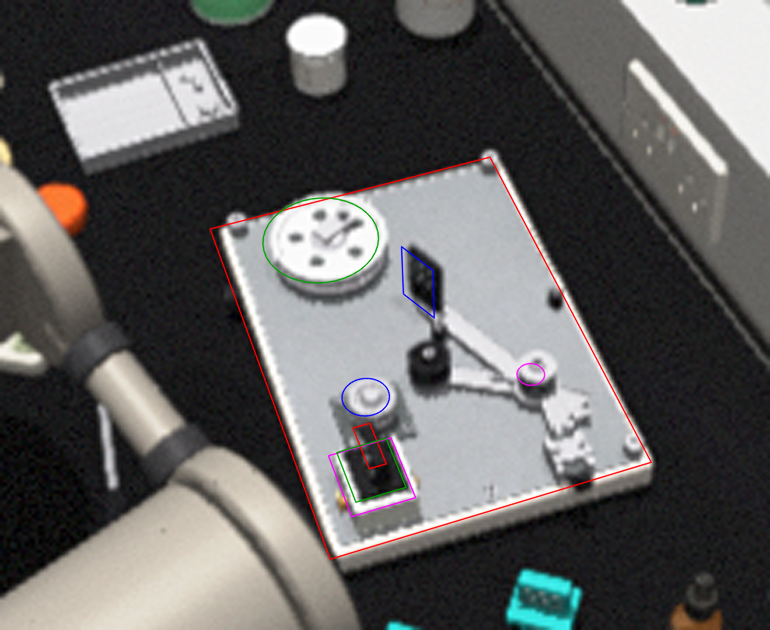

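The overlay sits about 2 px too far left and up, so the pose needs a shift of a few mm. I'll move over the fuse base and refine it with the wrist camera.

```bash
python3 - <<'E'
from h import *
a=np.load("a_scene.npz");M=model("scene");C=cloud(M,a["d"])
cv2.imwrite("pics/b3.png",cv2.resize(a["im"][120:175,200:310],None,fx=7,fy=7,interpolation=cv2.INTER_CUBIC)[:,:,::-1])
from scipy.optimize import least_squares
ob=np.array([[325,241],[535,372],[374,395],[424,283]])/3.5+[200,120]
a_=np.radians(115);P=[[-45,100,60],[60,-80,60],[-60,-62,64],[60+118*np.cos(a_),-80+118*np.sin(a_),68]]
s=least_squares(lambda p:(proj(M,unitpts(p,P))-ob).ravel(),(.5234,-.0059,-.1));print(s.x,np.degrees(s.x[2]),s.fun.round(1))
print("fuse",unitpts(s.x,[-77,-128,0]))
rowplan((.434,-.125,.23),-6)
E
```

```text
[ 0.52741572 -0.00791134 -0.09201485] -5.272062658141452 [-0.  -0.3  0.7  0.3 -0.4  0.6 -0.3 -0.7]
fuse [[ 0.43898017 -0.1282947   0.        ]]
[-2.58, -3.82, 0.01, -0.0, 0.0, -6.63]
[-2.12, -4.09, 0.01, -0.0, 0.0, -6.63]
[-1.63, -4.31, 0.01, -0.0, 0.0, -6.63]
[-1.12, -4.47, 0.01, -0.0, 0.0, -6.63]
[-0.6, -4.57, 0.01, -0.0, 0.0, -6.63]
[-0.07, -4.61, 0.01, -0.0, 0.0, -6.63]
[0.46, -4.59, 0.01, -0.0, 0.0, -6.63]
[0.99, -4.5, 0.01, -0.0, 0.0, -6.63]
[1.5, -4.36, 0.01, -0.0, 0.0, -6.63]
```

View pics/b3.png

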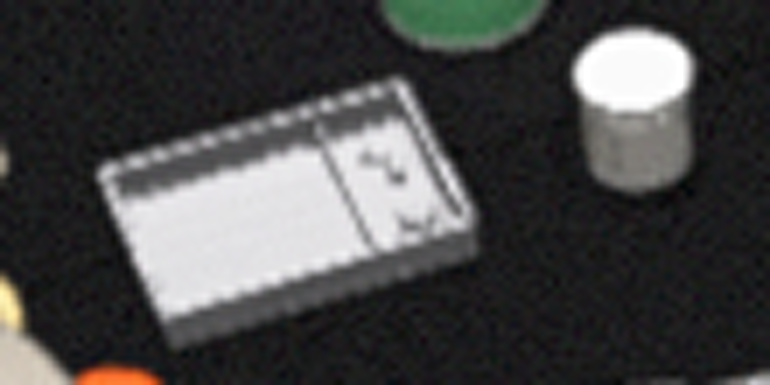

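Tray in the crop: the rim corners are at about (100,168), (400,80), (475,222) and (172,325). The screws are in the right-hand bay and the larger left bay is empty.

```bash
python3 -m inch '[{"dx":-2.6,"dy":-3.8,"wz":-6.6},{"dx":-2.1,"dy":-4.1,"wz":-6.6},{"dx":-1.6,"dy":-4.3,"wz":-6.6},{"dx":-1.1,"dy":-4.5,"wz":-6.6},{"dx":-0.6,"dy":-4.6,"wz":-6.6}]'; python3 -m inch '[{"dx":-0.1,"dy":-4.6,"wz":-6.6},{"dx":0.5,"dy":-4.6,"wz":-6.6},{"dx":1,"dy":-4.5,"wz":-6.6}]'
python3 - <<'E'
from h import *
M=model("scene");c=onplane(M,np.array([[100,168],[400,80],[475,222],[172,325]])/7+[200,120],.02);print(c.round(4),cv2.minAreaRect(c[:,:2].astype(np.float32)),c.mean(0))
e=c[1]-c[0]+c[2]-c[3];a=np.arctan2(e[1],e[0]);ce=c.mean(0)[:2];print(np.degrees(a),"bay",ce+R2(a)@[-.020,0])
tcp();rowplan((.439,-.128,.23),-5.3)
E
```

```text
[[0.3576 0.4108 0.02  ]
 [0.4978 0.4076 0.02  ]
 [0.4948 0.3047 0.02  ]
 [0.3564 0.3017 0.02  ]] ((0.4264645576477051, 0.35465413331985474), (0.10903465002775192, 0.1401558518409729), 88.69515991210938) [0.42666323 0.3561797  0.02      ]
-0.0460270354489853 bay [0.40666323 0.35619577]
t 0.2 p [ 0.2163 -0.4781  0.2309] yaw -65.66 z [-0.     0.001 -1.   ] F [-0.4  0.1 -0.8] w 1.001 q [-1.29  0.34  1.52  0.    1.28 -0.15]
[-2.53, -3.86, 0.01, -0.0, 0.0, -6.71]
[-2.06, -4.13, 0.01, -0.0, 0.0, -6.71]
[-1.56, -4.34, 0.01, -0.0, 0.0, -6.71]
[-1.04, -4.49, 0.01, -0.0, 0.0, -6.71]
[-0.51, -4.58, 0.01, -0.0, 0.0, -6.71]
[0.03, -4.61, 0.01, -0.0, 0.0, -6.71]
[0.56, -4.58, 0.01, -0.0, 0.0, -6.71]
[1.1, -4.48, 0.01, -0.0, 0.0, -6.71]
[1.61, -4.32, 0.01, -0.0, 0.0, -6.71]invalid input at $[0]: expected keys dx, dy, dz, wx, wy, wz, hand
invalid input at $[0]: expected keys dx, dy, dz, wx, wy, wz, hand
```

```bash
python3 -m inch '[{"dx":-2.5,"dy":-3.9,"dz":0,"wx":0,"wy":0,"wz":-6.7,"hand":5},{"dx":-2.1,"dy":-4.1,"dz":0,"wx":0,"wy":0,"wz":-6.7,"hand":5},{"dx":-1.6,"dy":-4.3,"dz":0,"wx":0,"wy":0,"wz":-6.7,"hand":5},{"dx":-1.0,"dy":-4.5,"dz":0,"wx":0,"wy":0,"wz":-6.7,"hand":5},{"dx":-0.5,"dy":-4.6,"dz":0,"wx":0,"wy":0,"wz":-6.7,"hand":5}]' 
python3 - <<'E'
from h import *
tcp();rowplan((.439,-.128,.23),-5.3)
E
```

```text
time: 0.7
tcp_pos: [0.3398, -0.2812, 0.2292]
ee_rot: [-0.0, 0.962, -0.272, -0.001]
ft_force: [0.4, -0.4, -0.1]
width: 0.587
t 0.7 p [ 0.3398 -0.2812  0.2292] yaw -31.55 z [-0.001  0.001 -1.   ] F [ 0.4 -0.4 -0.1] w 0.587 q [-0.87  0.19  1.74 -0.    1.21 -0.31]
[0.11, -4.56, -0.02, -0.01, 0.02, -6.56]
[0.63, -4.52, -0.02, -0.01, 0.02, -6.56]
[1.14, -4.42, -0.02, -0.01, 0.02, -6.56]
[1.64, -4.26, -0.02, -0.01, 0.02, -6.56]
```

```bash
python3 -m inch '[{"dx":0.1,"dy":-4.6,"dz":0,"wx":0,"wy":0,"wz":-6.6,"hand":5},{"dx":0.6,"dy":-4.5,"dz":0,"wx":0,"wy":0,"wz":-6.6,"hand":5},{"dx":1.1,"dy":-4.4,"dz":0,"wx":0,"wy":0,"wz":-6.6,"hand":5},{"dx":1.6,"dy":-4.3,"dz":0,"wx":0,"wy":0,"wz":-6.6,"hand":5},{"dx":0,"dy":0,"dz":0,"wx":0,"wy":0,"wz":0,"hand":5}]' 
python3 - <<'E'
from h import *
tcp();rowplan((.439,-.128,.23),-5.3)
M=model("wrist");im,d=r.get_image("wrist");np.savez("c_wrist.npz",im=im,d=d,K=M[0],D=M[1],T=M[2])
tr=r.trace("wrist","fuse_carrier");print([(x["confidence"],x["extent"]) for x in tr])
po=(.5274,-.0079,-.0920)
cv2.imwrite("pics/c1.png",im[:,:,::-1]);cv2.imwrite("pics/c2.png",draw(M,im,[unitpts(po,f) for f in feats()])[:,:,::-1])
E
```

```text
time: 1.2
tcp_pos: [0.441, -0.1149, 0.2294]
ee_rot: [-0.001, 1.0, -0.031, 0.0]
ft_force: [-0.4, -0.0, -1.2]
width: 0.591
t 1.2 p [ 0.441  -0.1149  0.2294] yaw -3.54 z [ 0.001  0.002 -1.   ] F [-0.4 -0.  -1.2] w 0.591 q [-0.42  0.22  1.71  0.    1.22 -0.36]
[-0.12, 1.32, -0.07, -0.09, -0.02, 1.76]
[(0.95, [300.1, 281.9, 38.7, 39.0]), (0.77, [359.2, 275.4, 15.1, 22.8])]
```

View pics/c1.png

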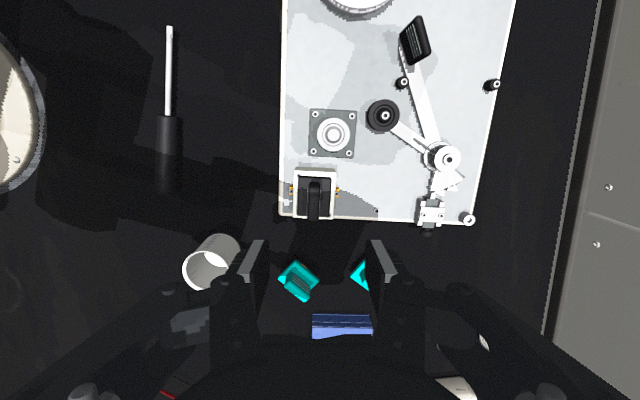

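View pics/c2.png

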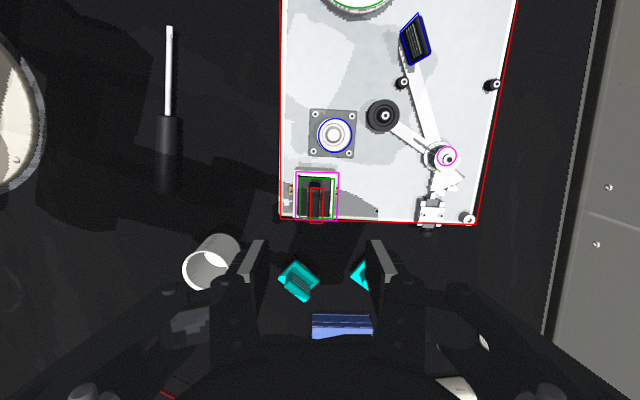

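The candidates are black at (315,198), in the white base, and turquoise at (298,282) and (360,275). The black one is meant: it is black and seated in the white base at the drive unit's near-right corner. Next I'll enlarge that crop to confirm it and refine the position.

```bash
python3 - <<'E'
from h import *
a=np.load("c_wrist.npz");im=a["im"]
cv2.imwrite("pics/c3.png",cv2.resize(im[95:235,270:400],None,fx=4,fy=4,interpolation=cv2.INTER_CUBIC)[:,:,::-1])
cv2.imwrite("pics/c4.png",cv2.resize(im[0:235,340:520],None,fx=2.5,fy=2.5,interpolation=cv2.INTER_CUBIC)[:,:,::-1])
E
```

```text
(no output)
```

View pics/c3.png

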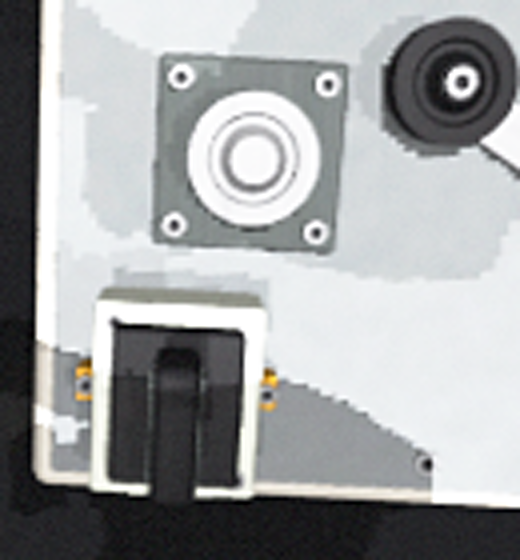

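View pics/c4.png

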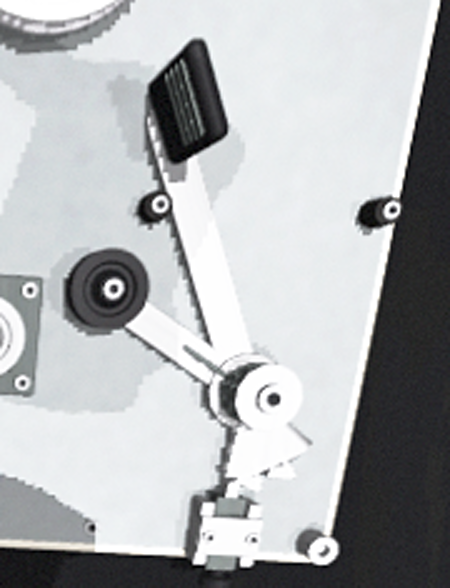

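```bash
python3 - <<'E'
from h import *
from scipy.optimize import least_squares
a=np.load("c_wrist.npz");M=(a["K"],a["D"],a["T"])
ob=np.array([[98,302],[267,307],[252,496],[92,491],[110,322],[245,332],[239,486],[107,484],[254,158]])/4+[270,95]
P=np.array([[-100,-101,62],[-54,-101,62],[-54,-155,62],[-100,-155,62],[-95,-106,70],[-59,-106,70],[-59,-150,70],[-95,-150,70],[-60,-62,64]])
ob=np.r_[ob,np.array([[186,98]])/2.5+[340,0]]
aa=np.radians(115);P=np.r_[P,[[60+118*np.cos(aa),-80+118*np.sin(aa),74]]]
s=least_squares(lambda p:(proj(M,unitpts(p,P))-ob).ravel(),(.5234,-.0059,-.1),loss="soft_l1");print(s.x,np.degrees(s.x[2]));print((proj(M,unitpts(s.x,P))-ob).round(1))
print("fuse",unitpts(s.x,[-77,-128,0]),"tab",unitpts(s.x,P[-1]),"pivot",unitpts(s.x,[60,-80,0]))
f=unitpts(s.x,[-77,-128,0])[0]
rowplan((f[0],f[1],.11),np.degrees(s.x[2]))
E
```

```text
[ 0.52612887 -0.00753428 -0.10112633] -5.794112037943062
[[-1.  -0.4]
 [-0.3 -0. ]
 [ 0.7  0.3]
 [-0.3  0.1]
 [ 0.1  0.8]
 [ 0.6 -0.4]
 [-0.   0.8]
 [-0.   0. ]
 [-0.6 -0.1]
 [ 0.7 -0.4]]
fuse [[ 0.43660013 -0.12710687  0.        ]] tab [[0.53892829 0.01824962 0.074     ]] pivot [[ 0.57774601 -0.09318281  0.        ]]
[-0.07, 0.3, 3.97, -0.0, 0.01, 0.62]
[-0.07, 0.3, 3.97, -0.0, 0.01, 0.62]
[-0.07, 0.3, 3.97, -0.0, 0.01, 0.62]
```

The crop confirms the black carrier in its white base, and the fit residuals are under 1 px. Descending.

```bash
python3 -m inch '[{"dx":-0.1,"dy":0.4,"dz":3.5,"wx":0,"wy":0,"wz":0.9,"hand":5},{"dx":-0.1,"dy":0.4,"dz":3.5,"wx":0,"wy":0,"wz":0.9,"hand":5},{"dx":0,"dy":0.1,"dz":3,"wx":0,"wy":0,"wz":0,"hand":5},{"dx":0,"dy":0,"dz":0,"wx":0,"wy":0,"wz":0,"hand":5}]' 
python3 - <<'E'
from h import *
tcp();rowplan((.4366,-.1271,.075),-5.8)
M=model("wrist");im,d=r.get_image("wrist")
po=(.5261,-.0075,-.1011)
cv2.imwrite("pics/c5.png",draw(M,im,[unitpts(po,f) for f in feats()])[:,:,::-1])
E
```

```text
time: 1.7
tcp_pos: [0.4357, -0.1325, 0.1277]
ee_rot: [0.002, 0.998, -0.055, 0.001]
ft_force: [-0.2, -0.3, 0.8]
width: 0.586
t 1.7 p [ 0.4357 -0.1325  0.1277] yaw -6.33 z [ 0.002 -0.003 -1.   ] F [-0.2 -0.3  0.8] w 0.586 q [-0.46  0.34  1.86 -0.    0.94 -0.35]
[0.01, -0.28, 2.63, 0.08, -0.08, -0.26]
[0.01, -0.28, 2.63, 0.08, -0.08, -0.26]
```

View pics/c5.png

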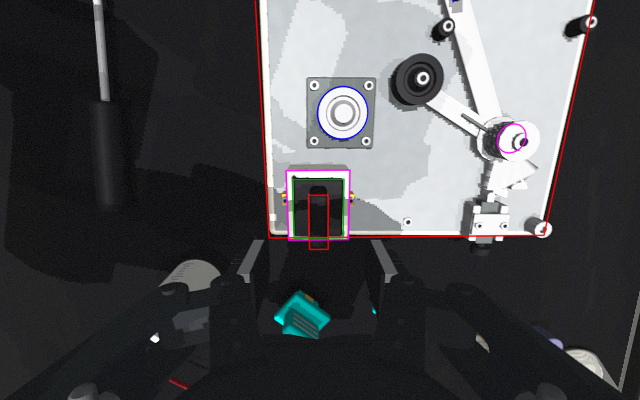

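The overlay matches the base, flange and fin at (318,205). Going down to the fin.

```bash
python3 -m inch '[{"dx":0,"dy":-0.5,"dz":2.4,"wx":0,"wy":0,"wz":-0.4,"hand":5},{"dx":0,"dy":0,"dz":1.5,"wx":0,"wy":0,"wz":0,"hand":5},{"dx":0,"dy":0,"dz":0,"wx":0,"wy":0,"wz":0,"hand":5}]' 
python3 - <<'E'
from h import *
tcp();rowplan((.4366,-.1271,.075),-5.8)
M=model("wrist");im,d=r.get_image("wrist")
cv2.imwrite("pics/c6.png",im[:,:,::-1])
E
```

```text
time: 2.05
tcp_pos: [0.4402, -0.1323, 0.0946]
ee_rot: [0.004, 0.998, -0.054, 0.007]
ft_force: [-0.5, 0.1, -0.2]
width: 0.583
t 2.05 p [ 0.4402 -0.1323  0.0946] yaw -6.23 z [ 0.013 -0.009 -1.   ] F [-0.5  0.1 -0.2] w 0.583 q [-0.46  0.39  1.89 -0.    0.84 -0.35]
[-0.44, -0.49, 1.95, 0.42, -0.78, -0.43]
```

View pics/c6.png

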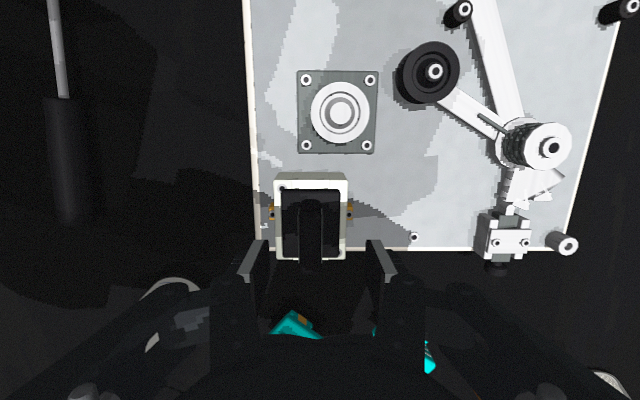

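```bash
python3 -m inch '[{"dx":-0.4,"dy":-0.5,"dz":1,"wx":0.4,"wy":-0.8,"wz":-0.4,"hand":5},{"dx":0,"dy":0,"dz":0,"wx":0,"wy":0,"wz":0,"hand":5}]' 
python3 - <<'E'
from h import *
tcp();rowplan((.4366,-.1271,.075),-5.8)
E
```

```text
time: 2.3
tcp_pos: [0.4385, -0.1282, 0.0875]
ee_rot: [0.001, 0.999, -0.051, 0.002]
ft_force: [-0.2, -0.2, -0.0]
width: 0.583
t 2.3 p [ 0.4385 -0.1282  0.0875] yaw -5.88 z [ 0.004 -0.002 -1.   ] F [-0.2 -0.2 -0. ] w 0.583 q [-0.45  0.4   1.9  -0.    0.83 -0.35]
[-0.21, -0.09, 1.25, 0.11, -0.25, -0.08]
```

```bash
python3 -m inch '[{"dx":-0.2,"dy":-0.1,"dz":1.1,"wx":0.1,"wy":-0.3,"wz":0,"hand":5},{"dx":0,"dy":0,"dz":0.1,"wx":0,"wy":0,"wz":0,"hand":5},{"dx":0,"dy":0,"dz":0,"wx":0,"wy":0,"wz":0,"hand":5}]' 
python3 - <<'E'
from h import *
tcp();rowplan((.4366,-.1271,.075),-5.8)
M=model("wrist");im,d=r.get_image("wrist")
cv2.imwrite("pics/c7.png",im[:,:,::-1])
E
```

```text
time: 2.6
tcp_pos: [0.4373, -0.1272, 0.0757]
ee_rot: [0.001, 0.999, -0.051, 0.0]
ft_force: [0.7, 0.7, -0.6]
width: 0.586
t 2.6 p [ 0.4373 -0.1272  0.0757] yaw -5.87 z [ 0.001 -0.001 -1.   ] F [ 0.7  0.7 -0.6] w 0.586 q [-0.45  0.42  1.91 -0.    0.81 -0.35]
[-0.07, -0.0, 0.07, 0.06, -0.06, -0.07]
```

View pics/c7.png

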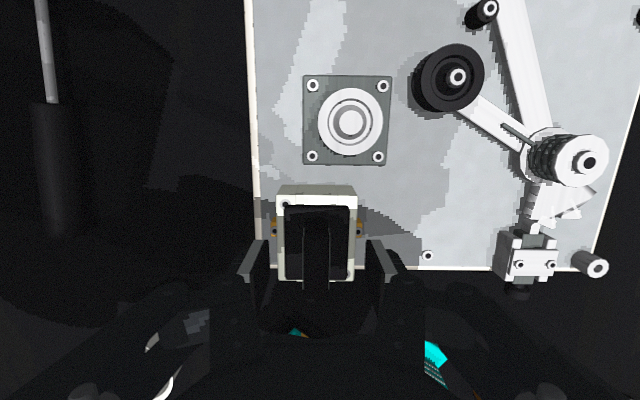

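The fin at (316,270) is centred between the pads at (250,262) and (382,260). Closing.

```bash
python3 -m inch '[{"dx":0,"dy":0,"dz":0,"wx":0,"wy":0,"wz":0,"hand":0},{"dx":0,"dy":0,"dz":0,"wx":0,"wy":0,"wz":0,"hand":0},{"dx":0,"dy":0,"dz":0,"wx":0,"wy":0,"wz":0,"hand":0},{"dx":0,"dy":0,"dz":0,"wx":0,"wy":0,"wz":0,"hand":0}]' 80
python3 - <<'E'
from h import *
tcp();rowplan((.4366,-.1271,.075),-5.8)
E
```

```text
time: 3.05
tcp_pos: [0.4375, -0.1272, 0.0763]
ee_rot: [0.001, 0.999, -0.051, 0.001]
ft_force: [-0.9, 1.3, -0.7]
width: 0.126
t 3.05 p [ 0.4375 -0.1272  0.0763] yaw -5.86 z [ 0.001 -0.001 -1.   ] F [-0.9  1.3 -0.7] w 0.126 q [-0.45  0.42  1.91 -0.    0.81 -0.35]
[-0.09, -0.0, 0.13, 0.07, -0.09, -0.06]
```

Gripped: a width of 0.126 is about 11 mm, close to the fin's 12 mm. Pulling straight up in small steps.

```bash
python3 -m inch '[{"dx":0,"dy":0,"dz":-0.5,"wx":0,"wy":0,"wz":0,"hand":0},{"dx":0,"dy":0,"dz":-0.6,"wx":0,"wy":0,"wz":0,"hand":0},{"dx":0,"dy":0,"dz":-0.6,"wx":0,"wy":0,"wz":0,"hand":0},{"dx":0,"dy":0,"dz":-0.6,"wx":0,"wy":0,"wz":0,"hand":0}]'
python3 - <<'E'
from h import *
tcp()
E
```

```text
time: 3.45
tcp_pos: [0.4367, -0.1267, 0.0997]
ee_rot: [-0.0, 0.999, -0.051, -0.001]
ft_force: [-0.1, -0.6, -0.6]
width: 0.119
t 3.45 p [ 0.4367 -0.1267  0.0997] yaw -5.86 z [-0.001  0.    -1.   ] F [-0.1 -0.6 -0.6] w 0.119 q [-0.45  0.38  1.89 -0.    0.87 -0.35]
```

```bash
python3 -m inch '[{"dx":0,"dy":0,"dz":-1,"wx":0,"wy":0,"wz":0,"hand":0},{"dx":0,"dy":0,"dz":-2.5,"wx":0,"wy":0,"wz":0,"hand":0},{"dx":0,"dy":0,"dz":-3,"wx":0,"wy":0,"wz":0,"hand":0},{"dx":0,"dy":0,"dz":-2.5,"wx":0,"wy":0,"wz":0,"hand":0},{"dx":0,"dy":0,"dz":0,"wx":0,"wy":0,"wz":0,"hand":0}]'
python3 - <<'E'
from h import *
tcp()
im,d=r.get_image("wrist")
cv2.imwrite("pics/d1.png",im[:,:,::-1])
rowplan((.42,.16,.19),-5.8);print();rowplan((.4067,.356,.19),-5.8)
E
```

```text
time: 3.95
tcp_pos: [0.4371, -0.127, 0.198]
ee_rot: [0.001, 0.999, -0.051, 0.001]
ft_force: [0.4, -0.1, -0.0]
width: 0.122
t 3.95 p [ 0.4371 -0.127   0.198 ] yaw -5.86 z [ 0.002 -0.002 -1.   ] F [ 0.4 -0.1 -0. ] w 0.122 q [-0.45  0.25  1.76 -0.    1.13 -0.35]
[-0.76, -4.72, 0.1, 0.01, -0.0, -0.01]
[-0.76, -4.73, 0.1, 0.01, -0.0, -0.01]
[-0.76, -4.73, 0.1, 0.01, -0.0, -0.01]
[-0.76, -4.73, 0.1, 0.01, -0.0, -0.01]
[-0.76, -4.73, 0.11, 0.01, -0.0, -0.01]
[-0.76, -4.73, 0.11, 0.01, -0.0, -0.01]

[-0.72, -4.34, 0.05, 0.0, -0.0, -0.01]
[-0.72, -4.34, 0.05, 0.0, -0.0, -0.01]
[-0.72, -4.34, 0.06, 0.0, -0.0, -0.01]
[-0.72, -4.34, 0.06, 0.0, -0.0, -0.01]
[-0.72, -4.34, 0.06, 0.0, -0.0, -0.01]
[-0.71, -4.34, 0.06, 0.0, -0.0, -0.01]
[-0.71, -4.34, 0.06, 0.0, -0.0, -0.01]
[-0.71, -4.34, 0.06, 0.0, -0.0, -0.01]
[-0.71, -4.34, 0.06, 0.0, -0.0, -0.01]
[-0.71, -4.34, 0.06, 0.0, -0.0, -0.01]
[-0.71, -4.34, 0.06, 0.0, -0.0, -0.01]
```

View pics/d1.png

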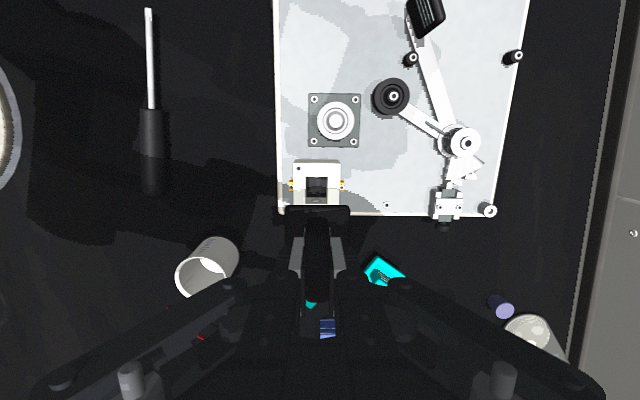

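The carrier is held in the gripper and the well at (316,186) is empty. Heading for the tray, with a look at the surroundings on the way.

```bash
python3 -m inch '[{"dx":-0.7,"dy":-4,"dz":0,"wx":0,"wy":0,"wz":0,"hand":0},{"dx":-0.7,"dy":-4.4,"dz":0,"wx":0,"wy":0,"wz":0,"hand":0},{"dx":-0.7,"dy":-4.4,"dz":0,"wx":0,"wy":0,"wz":0,"hand":0},{"dx":-0.7,"dy":-4.4,"dz":0,"wx":0,"wy":0,"wz":0,"hand":0},{"dx":-0.7,"dy":-4.4,"dz":0,"wx":0,"wy":0,"wz":0,"hand":0}]'
python3 - <<'E'
from h import *
tcp()
a=np.load("a_scene.npz");M=model("scene");C=cloud(M,a["d"])
h=(a["d"]>0)&(C[...,2]>.1)&(C[...,0]>.3)&(C[...,0]<.75)&(C[...,1]>.2)&(C[...,1]<.65)
n,l,st,ce=cv2.connectedComponentsWithStats(h.astype(np.uint8))
for i in range(1,n):
    if st[i,4]>15:P=C[l==i];print(st[i],P.min(0).round(3),P.max(0).round(3))
im,d=r.get_image("scene");cv2.imwrite("pics/e1.png",im[:,:,::-1]);np.savez("e_scene.npz",im=im,d=d)
im,d=r.get_image("wrist");cv2.imwrite("pics/e2.png",im[:,:,::-1])
rowplan((.4067,.356,.19),-5.8)
E
```

```text
time: 4.5
tcp_pos: [0.4221, 0.0937, 0.1928]
ee_rot: [0.001, 0.998, -0.057, -0.002]
ft_force: [0.7, -0.3, -1.2]
width: 0.121
t 4.5 p [0.4221 0.0937 0.1928] yaw -6.52 z [-0.004 -0.002 -1.   ] F [ 0.7 -0.3 -1.2] w 0.121 q [ 0.04  0.22  1.82 -0.    1.11  0.16]
[ 254   46   36   56 1014] [0.522 0.439 0.1  ] [0.699 0.645 0.235]
[ 296   55   40   53 1020] [0.635 0.327 0.1  ] [0.749 0.527 0.216]
[195  75   9  13  93] [0.367 0.584 0.1  ] [0.397 0.648 0.154]
[-0.71, -4.27, 0.04, 0.01, 0.04, -0.06]
[-0.7, -4.27, 0.04, 0.01, 0.04, -0.06]
[-0.7, -4.27, 0.04, 0.01, 0.04, -0.06]
[-0.69, -4.27, 0.04, 0.01, 0.04, -0.06]
[-0.69, -4.27, 0.04, 0.01, 0.04, -0.06]
[-0.69, -4.27, 0.04, 0.01, 0.04, -0.06]
```

View pics/e1.png

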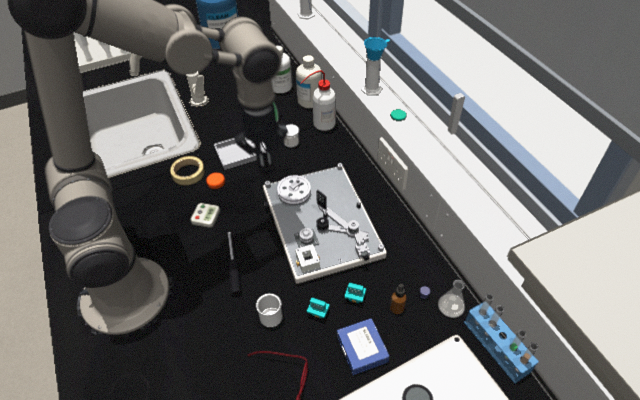

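View pics/e2.png

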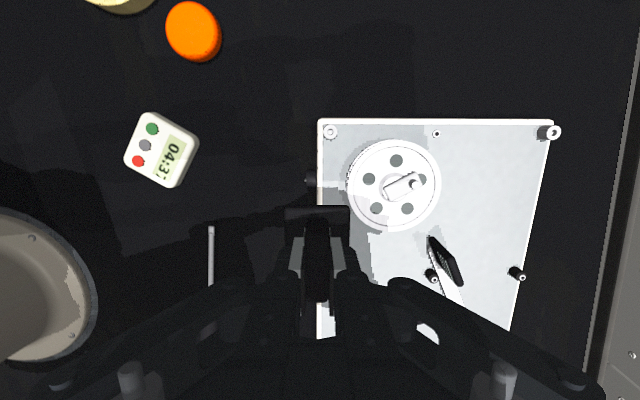

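The spray bottle at about (0.55,0.47) stays roughly 6 cm clear of the gripper. Continuing to 4 cm short of the bay's centre, then looking.

```bash
python3 -m inch '[{"dx":-0.7,"dy":-4.3,"dz":0,"wx":0,"wy":0,"wz":0,"hand":0},{"dx":-0.7,"dy":-4.3,"dz":0,"wx":0,"wy":0,"wz":0,"hand":0},{"dx":-0.7,"dy":-4.3,"dz":0,"wx":0,"wy":0,"wz":0,"hand":0},{"dx":-0.7,"dy":-4.3,"dz":0,"wx":0,"wy":0,"wz":0,"hand":0},{"dx":0,"dy":0,"dz":0,"wx":0,"wy":0,"wz":0,"hand":0}]'
python3 - <<'E'
from h import *
tcp()
M=model("wrist");im,d=r.get_image("wrist");np.savez("f_wrist.npz",im=im,d=d,K=M[0],D=M[1],T=M[2]);tr=r.trace("wrist","parts_tray");print([(x["confidence"],x["extent"]) for x in tr])
def tray(p):
    f=lambda x0,x1,y0,y1,z:unitpts(p,[[x0,y0,z],[x1,y0,z],[x1,y1,z],[x0,y1,z],[x0,y0,z]])
    return [f(-70,70,-50,50,20),f(-67,27,-47,47,3)]
cv2.imwrite("pics/f1.png",draw(M,im,tray((.4267,.3562,0)))[:,:,::-1])
cv2.imwrite("pics/f0.png",im[:,:,::-1])
rowplan((.4067,.356,.19),-5.8)
E
```

```text
time: 5.1
tcp_pos: [0.4105, 0.2741, 0.188]
ee_rot: [0.002, 0.998, -0.055, -0.005]
ft_force: [0.3, -0.6, -0.2]
width: 0.121
t 5.1 p [0.4105 0.2741 0.188 ] yaw -6.32 z [-0.011 -0.004 -1.   ] F [ 0.3 -0.6 -0.2] w 0.121 q [0.43 0.33 1.67 0.   1.15 0.54]
[(0.82, [320.6, 102.2, 144.5, 119.6])]
[-0.67, -4.22, -0.13, 0.22, 0.31, -0.32]
[-0.65, -4.22, -0.12, 0.22, 0.31, -0.32]
```

View pics/f1.png

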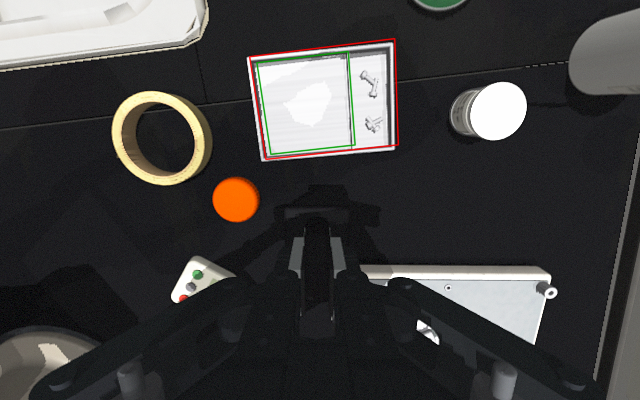

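The tray estimate matches the picture to about 2 mm. Moving over the bay and lowering.

```bash
python3 -m inch '[{"dx":-0.6,"dy":-4.2,"dz":0,"wx":0.2,"wy":0.3,"wz":-0.3,"hand":0},{"dx":-0.6,"dy":-4.0,"dz":0.5,"wx":0.2,"wy":0.3,"wz":-0.3,"hand":0},{"dx":0,"dy":0,"dz":3.5,"wx":0,"wy":0,"wz":0,"hand":0},{"dx":0,"dy":0,"dz":3,"wx":0,"wy":0,"wz":0,"hand":0},{"dx":0,"dy":0,"dz":0,"wx":0,"wy":0,"wz":0,"hand":0}]'
python3 - <<'E'
from h import *
tcp()
rowplan((.406,.355,.039),-5.8)
E
```

```text
time: 5.7
tcp_pos: [0.4108, 0.3479, 0.1145]
ee_rot: [0.002, 0.998, -0.055, -0.0]
ft_force: [-0.7, -0.6, -1.1]
width: 0.122
t 5.7 p [0.4108 0.3479 0.1145] yaw -6.36 z [-0.    -0.004 -1.   ] F [-0.7 -0.6 -1.1] w 0.122 q [ 0.56  0.49  1.65 -0.    1.01  0.67]
[-0.28, -0.34, 3.77, 0.1, -0.0, -0.28]
[-0.27, -0.33, 3.77, 0.1, -0.0, -0.28]
```

```bash
python3 -m inch '[{"dx":-0.3,"dy":-0.4,"dz":3.3,"wx":0.1,"wy":0,"wz":0,"hand":0},{"dx":-0.2,"dy":-0.3,"dz":2.8,"wx":0.1,"wy":0,"wz":0,"hand":0},{"dx":0,"dy":0,"dz":0,"wx":0,"wy":0,"wz":0,"hand":0}]'
python3 - <<'E'
from h import *
tcp()
im,d=r.get_image("wrist");cv2.imwrite("pics/f2.png",im[:,:,::-1])
rowplan((.406,.355,.039),-5.8)
E
```

```text
time: 6.0
tcp_pos: [0.4098, 0.3519, 0.055]
ee_rot: [-0.0, 0.998, -0.058, 0.001]
ft_force: [0.6, -0.5, 0.0]
width: 0.117
t 6.0 p [0.4098 0.3519 0.055 ] yaw -6.68 z [ 0.003  0.    -1.   ] F [ 0.6 -0.5  0. ] w 0.117 q [ 0.57  0.57  1.7  -0.    0.87  0.69]
[-0.52, -0.2, 1.77, -0.13, -0.27, -0.88]
```

View pics/f2.png

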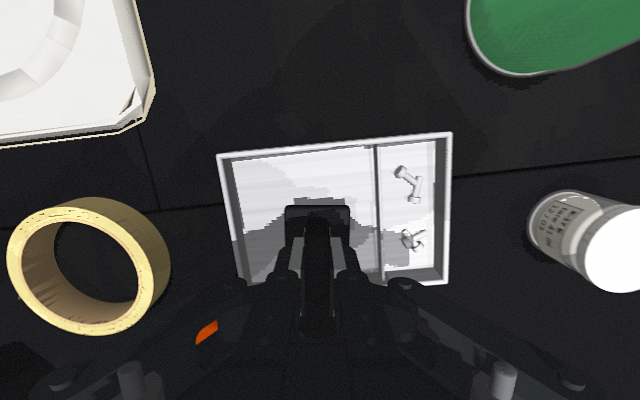

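The carrier at (317,245) is inside the larger bay, a little to the right of centre. Lowering with a small shift.

```bash
python3 -m inch '[{"dx":-0.5,"dy":-0.2,"dz":1.1,"wx":0,"wy":0,"wz":0,"hand":0},{"dx":-0.1,"dy":0,"dz":0.3,"wx":0,"wy":0,"wz":0,"hand":0},{"dx":0,"dy":0,"dz":0.2,"wx":0,"wy":0,"wz":0,"hand":0},{"dx":0,"dy":0,"dz":0.1,"wx":0,"wy":0,"wz":0,"hand":0}]'
python3 - <<'E'
from h import *
tcp()
E
```

```text
time: 6.45
tcp_pos: [0.4084, 0.3555, 0.0443]
ee_rot: [-0.003, 0.998, -0.059, 0.006]
ft_force: [-0.5, 0.5, -0.9]
width: 0.118
t 6.45 p [0.4084 0.3555 0.0443] yaw -6.8 z [ 0.012  0.006 -1.   ] F [-0.5  0.5 -0.9] w 0.118 q [ 0.58  0.58  1.71 -0.    0.83  0.7 ]
```

```bash
python3 -m inch '[{"dx":-0.2,"dy":0,"dz":0.4,"wx":-0.3,"wy":-0.7,"wz":0,"hand":0},{"dx":0,"dy":0,"dz":0.3,"wx":0,"wy":0,"wz":0,"hand":0},{"dx":0,"dy":0,"dz":0.2,"wx":0,"wy":0,"wz":0,"hand":0}]'
python3 - <<'E'
from h import *
tcp()
E
```

```text
time: 6.75
tcp_pos: [0.4071, 0.3565, 0.037]
ee_rot: [-0.002, 0.998, -0.059, 0.0]
ft_force: [-5.8, -4.7, 27.8]
width: 0.119
t 6.75 p [0.4071 0.3565 0.037 ] yaw -6.77 z [ 0.001  0.003 -1.   ] F [-5.8 -4.7 27.8] w 0.119 q [0.58 0.6  1.71 0.   0.83 0.69]
```

Contact with the floor at 28 N. Backing off slightly and opening to 3 cm.

```bash
python3 -m inch '[{"dx":0,"dy":0,"dz":-0.1,"wx":0,"wy":0,"wz":0,"hand":0},{"dx":0,"dy":0,"dz":0,"wx":0,"wy":0,"wz":0,"hand":3.5},{"dx":0,"dy":0,"dz":0,"wx":0,"wy":0,"wz":0,"hand":3.5},{"dx":0,"dy":0,"dz":0,"wx":0,"wy":0,"wz":0,"hand":3.5}]'
python3 - <<'E'
from h import *
tcp()
E
```

```text
time: 7.15
tcp_pos: [0.4074, 0.3567, 0.0382]
ee_rot: [-0.002, 0.998, -0.059, 0.001]
ft_force: [0.3, 0.1, 0.5]
width: 0.408
t 7.15 p [0.4074 0.3567 0.0382] yaw -6.76 z [ 0.001  0.004 -1.   ] F [0.3 0.1 0.5] w 0.408 q [0.58 0.6  1.71 0.   0.83 0.69]
```

```bash
python3 -m inch '[{"dx":0,"dy":0,"dz":-2,"wx":0,"wy":0,"wz":0,"hand":3.5},{"dx":0,"dy":0,"dz":-4,"wx":0,"wy":0,"wz":0,"hand":3.5},{"dx":0,"dy":0,"dz":-4,"wx":0,"wy":0,"wz":0,"hand":3.5},{"dx":0,"dy":0,"dz":-4,"wx":0,"wy":0,"wz":0,"hand":2},{"dx":0,"dy":0,"dz":0,"wx":0,"wy":0,"wz":0,"hand":0}]'
python3 - <<'E'
from h import *
tcp()
im,d=r.get_image("wrist");cv2.imwrite("pics/g1.png",im[:,:,::-1])
rowplan((.5153,.010,.16),-70.8)
E
```

```text
time: 7.65
tcp_pos: [0.4064, 0.3556, 0.1808]
ee_rot: [-0.0, 0.998, -0.059, -0.002]
ft_force: [-0.0, 0.2, 0.2]
width: 0.077
t 7.65 p [0.4064 0.3556 0.1808] yaw -6.77 z [-0.003  0.001 -1.   ] F [-0.   0.2  0.2] w 0.077 q [0.58 0.42 1.56 0.   1.17 0.69]
[1.88, 4.12, 0.22, 0.04, 0.03, 8.0]
[2.43, 3.82, 0.22, 0.04, 0.03, 8.0]
[2.94, 3.44, 0.22, 0.04, 0.03, 8.0]
[3.39, 3.0, 0.22, 0.04, 0.03, 8.0]
[3.77, 2.5, 0.22, 0.04, 0.03, 8.0]
[4.08, 1.95, 0.22, 0.04, 0.03, 8.0]
[4.32, 1.36, 0.22, 0.04, 0.03, 8.0]
[4.46, 0.75, 0.22, 0.04, 0.03, 8.0]
```

View pics/g1.png

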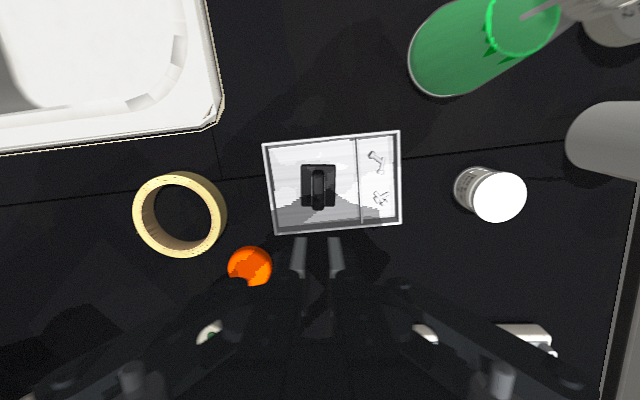

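The carrier stands upright at (318,187), centred in the larger bay. Now to the tab, with the gripper shut.

```bash
python3 -m inch '[{"dx":1.9,"dy":4.1,"dz":0,"wx":0,"wy":0,"wz":8,"hand":0},{"dx":2.4,"dy":3.8,"dz":0,"wx":0,"wy":0,"wz":8,"hand":0},{"dx":2.9,"dy":3.4,"dz":0,"wx":0,"wy":0,"wz":8,"hand":0},{"dx":3.4,"dy":3,"dz":0,"wx":0,"wy":0,"wz":8,"hand":0},{"dx":3.8,"dy":2.5,"dz":0,"wx":0,"wy":0,"wz":8,"hand":0}]'
python3 - <<'E'
from h import *
tcp()
rowplan((.5153,.010,.16),-70.8)
E
```

```text
time: 8.2
tcp_pos: [0.47, 0.1372, 0.171]
ee_rot: [0.005, 0.915, -0.403, -0.007]
ft_force: [1.0, -0.2, 0.6]
width: 0.001
t 8.2 p [0.47   0.1372 0.171 ] yaw -47.58 z [-0.016 -0.003 -1.   ] F [ 1.  -0.2  0.6] w 0.001 q [ 0.13  0.35  1.7  -0.    1.11  0.96]
[4.15, 1.74, 0.36, 0.3, 0.11, 7.74]
[4.35, 1.17, 0.36, 0.3, 0.11, 7.74]
[4.46, 0.57, 0.36, 0.3, 0.11, 7.74]
```

```bash
python3 -m inch '[{"dx":4,"dy":1.7,"dz":0,"wx":0.3,"wy":0.1,"wz":7.7,"hand":0},{"dx":4.3,"dy":1.2,"dz":0,"wx":0.3,"wy":0.1,"wz":7.7,"hand":0},{"dx":4,"dy":0.6,"dz":0,"wx":0.3,"wy":0.1,"wz":7.7,"hand":0},{"dx":0,"dy":0,"dz":0,"wx":0,"wy":0,"wz":0,"hand":0}]'
python3 - <<'E'
from h import *
tcp()
M=model("wrist");im,d=r.get_image("wrist")
po=(.5261,-.0075,-.1011)
cv2.imwrite("pics/g2.png",draw(M,im,[unitpts(po,f) for f in feats()])[:,:,::-1])
rowplan((.5153,.010,.12),-70.8)
E
```

```text
time: 8.6
tcp_pos: [0.5101, 0.0055, 0.1639]
ee_rot: [0.003, 0.808, -0.589, -0.004]
ft_force: [-0.3, 0.9, -0.5]
width: 0.0
t 8.6 p [0.5101 0.0055 0.1639] yaw -72.18 z [-0.01  0.   -1.  ] F [-0.3  0.9 -0.5] w 0.0 q [-0.14  0.39  1.66 -0.    1.11  1.12]
[-0.03, -0.72, 4.35, 0.6, 0.29, -1.16]
```

View pics/g2.png

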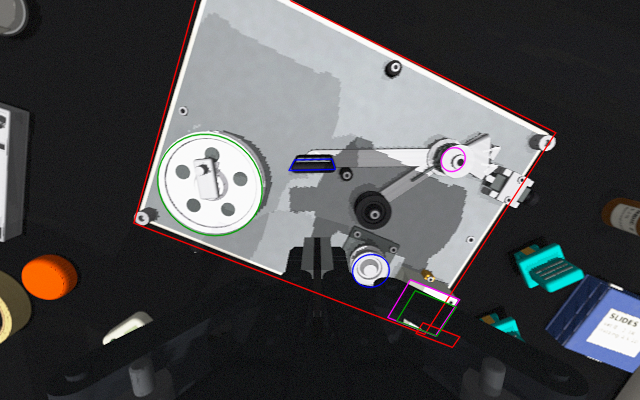

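The model matches: the tab at (312,163) is straight ahead of the shut fingers at (317,265), and the gap before it is clear. Lowering.

```bash
python3 -m inch '[{"dx":0,"dy":-0.3,"dz":3,"wx":0.3,"wy":0.3,"wz":-0.6,"hand":0},{"dx":0,"dy":0,"dz":2,"wx":0.3,"wy":0,"wz":-0.4,"hand":0},{"dx":0,"dy":0,"dz":0,"wx":0,"wy":0,"wz":0,"hand":0}]'
python3 - <<'E'
from h import *
tcp()
rowplan((.5153,.010,.068),-70.8)
E
```

```text
time: 8.95
tcp_pos: [0.5093, 0.011, 0.1098]
ee_rot: [0.001, 0.816, -0.578, -0.002]
ft_force: [-0.4, -0.7, -0.3]
width: -0.003
t 8.95 p [0.5093 0.011  0.1098] yaw -70.64 z [-0.004  0.002 -1.   ] F [-0.4 -0.7 -0.3] w -0.003 q [-0.13  0.45  1.73  0.    0.97  1.1 ]
[0.3, -0.55, 4.18, 0.19, 0.16, 0.16]
```

```bash
python3 -m inch '[{"dx":0.2,"dy":-0.3,"dz":2.4,"wx":0.2,"wy":0.2,"wz":0,"hand":0},{"dx":0,"dy":0,"dz":1.5,"wx":0,"wy":0,"wz":0,"hand":0},{"dx":0,"dy":0,"dz":0,"wx":0,"wy":0,"wz":0,"hand":0}]'
python3 - <<'E'
from h import *
tcp()
im,d=r.get_image("wrist");cv2.imwrite("pics/g3.png",im[:,:,::-1])
rowplan((.5153,.010,.068),-70.8)
E
```

```text
time: 9.25
tcp_pos: [0.5117, 0.0136, 0.0702]
ee_rot: [0.0, 0.818, -0.575, -0.001]
ft_force: [-0.9, 0.5, 0.6]
width: -0.001
t 9.25 p [0.5117 0.0136 0.0702] yaw -70.26 z [-0.002  0.    -1.   ] F [-0.9  0.5  0.6] w -0.001 q [-0.12  0.51  1.76 -0.    0.87  1.1 ]
[0.45, -0.17, 0.31, 0.01, 0.01, 0.54]
```

View pics/g3.png

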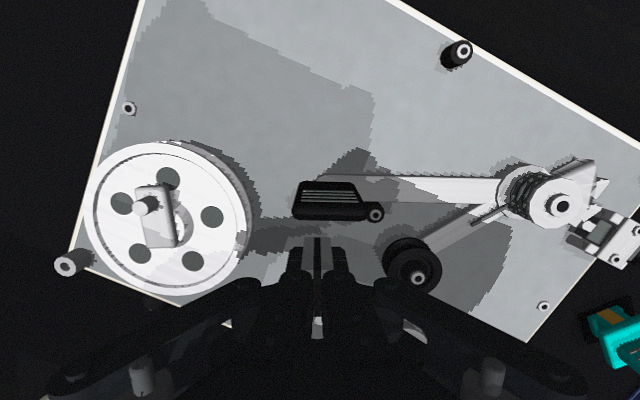

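The fingers sit directly behind the tab, about 12 mm short of it. Now the arc push, turning with the arm.

```bash
python3 -m inch '[{"dx":0.3,"dy":-0.7,"dz":0.2,"wx":0,"wy":0,"wz":0.5,"hand":0},{"dx":0.1,"dy":-0.5,"dz":0,"wx":0,"wy":0,"wz":0,"hand":0},{"dx":0,"dy":-1,"dz":0,"wx":0,"wy":0,"wz":4,"hand":0},{"dx":0,"dy":-1,"dz":0,"wx":0,"wy":0,"wz":5,"hand":0}]'
cat >> h.py <<'E'
def chk():
    s=r.get_state();p=s["tcp_pos"];pv=np.array([.5777,-.0932]);tcp()
    d=p[:2]-pv;rr=np.hypot(*d);print("radius",rr.round(4),"implied arm angle",(np.radians(109.2)-(np.arctan2(d[1],d[0])-np.arcsin(.015/rr))).round(3))
E
python3 -c "
from h import *
chk()"
```

```text
time: 9.7
tcp_pos: [0.5426, 0.0214, 0.0712]
ee_rot: [0.002, 0.767, -0.642, -0.003]
ft_force: [-7.0, -0.6, 0.2]
width: 0.001
t 9.7 p [0.5426 0.0214 0.0712] yaw -79.9 z [-0.006  0.001 -1.   ] F [-7.  -0.6  0.2] w 0.001 q [-0.1   0.56  1.67 -0.    0.92  1.29]
radius 0.1199 implied arm angle 0.164
```

```bash
python3 -m inch '[{"dx":0.05,"dy":-1,"dz":0.1,"wx":0,"wy":0,"wz":5,"hand":0},{"dx":0.05,"dy":-1,"dz":0,"wx":0,"wy":0,"wz":5,"hand":0},{"dx":0.05,"dy":-1,"dz":0,"wx":0,"wy":0,"wz":5,"hand":0}]'
python3 -c "
from h import *
chk()"
```

```text
time: 10.0
tcp_pos: [0.5694, 0.0253, 0.0707]
ee_rot: [-0.005, -0.673, 0.74, 0.007]
ft_force: [-5.6, 4.1, 0.8]
width: 0.0
t 10.0 p [0.5694 0.0253 0.0707] yaw -95.47 z [-0.018  0.004 -1.   ] F [-5.6  4.1  0.8] w 0.0 q [-0.09  0.6   1.58  0.    0.98  1.57]
radius 0.1188 implied arm angle 0.391
```

```bash
python3 -m inch '[{"dx":0.05,"dy":-1,"dz":0.1,"wx":0.5,"wy":0,"wz":4.5,"hand":0},{"dx":0.05,"dy":-1,"dz":0,"wx":0.5,"wy":0,"wz":4.5,"hand":0},{"dx":0.05,"dy":-1,"dz":0,"wx":0,"wy":0,"wz":4.5,"hand":0}]'
python3 -c "
from h import *
chk()"
```

```text
time: 10.3
tcp_pos: [0.5946, 0.0239, 0.0701]
ee_rot: [-0.003, -0.577, 0.816, 0.007]
ft_force: [-6.7, 9.3, 1.4]
width: -0.0
t 10.3 p [0.5946 0.0239 0.0701] yaw -109.46 z [-0.014  0.007 -1.   ] F [-6.7  9.3  1.4] w -0.0 q [-0.09  0.64  1.51  0.01  1.01  1.81]
radius 0.1183 implied arm angle 0.606
```

```bash
python3 -m inch '[{"dx":0,"dy":-0.8,"dz":0.1,"wx":0.5,"wy":0,"wz":4,"hand":0},{"dx":0,"dy":-0.7,"dz":0,"wx":0.3,"wy":0,"wz":3,"hand":0}]'
python3 - <<'E'
from h import *
chk()
im,d=r.get_image("wrist");cv2.imwrite("pics/h1.png",im[:,:,::-1])
im,d=r.get_image("scene");cv2.imwrite("pics/h2.png",cv2.resize(im[120:300,200:420],None,fx=3.5,fy=3.3)[:,:,::-1])
E
```

```text
time: 10.5
tcp_pos: [0.607, 0.0216, 0.0698]
ee_rot: [-0.001, -0.525, 0.851, 0.004]
ft_force: [-4.8, 4.8, -1.5]
width: 0.004
t 10.5 p [0.607  0.0216 0.0698] yaw -116.73 z [-0.006  0.006 -1.   ] F [-4.8  4.8 -1.5] w 0.004 q [-0.09  0.65  1.48  0.01  1.02  1.94]
radius 0.1184 implied arm angle 0.712
```

View pics/h1.png

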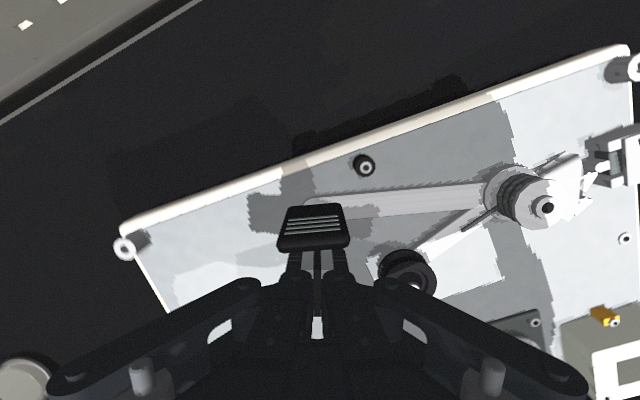

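View pics/h2.png

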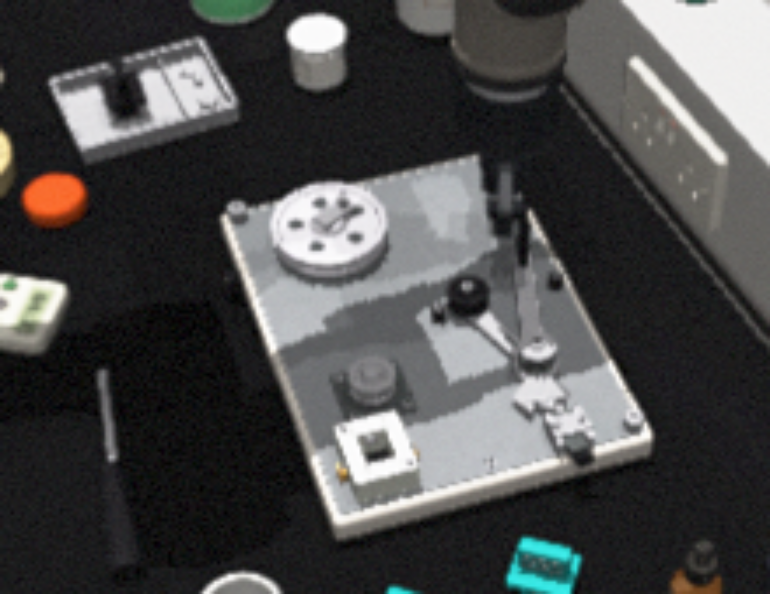

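The tab at (313,228) is riding on the fingers, and the far stop post at (362,165) is still ahead of the arm. Continuing to the stop.

```bash
python3 -m inch '[{"dx":0,"dy":-0.7,"dz":0,"wx":0.3,"wy":0,"wz":0.5,"hand":0},{"dx":0,"dy":-0.5,"dz":0,"wx":0,"wy":0,"wz":0.5,"hand":0}]'
python3 -c "
from h import *
chk()"
```

```text
time: 10.8
tcp_pos: [0.6162, 0.0179, 0.0697]
ee_rot: [-0.001, -0.519, 0.855, 0.004]
ft_force: [-6.4, 3.5, 2.2]
width: -0.003
t 10.8 p [0.6162 0.0179 0.0697] yaw -117.52 z [-0.006  0.005 -1.   ] F [-6.4  3.5  2.2] w -0.003 q [-0.1   0.67  1.45  0.01  1.03  1.95]
radius 0.1176 implied arm angle 0.797
```

```bash
python3 -m inch '[{"dx":0,"dy":-0.4,"dz":0,"wx":0.3,"wy":0,"wz":0,"hand":0}]'
python3 -m inch '[{"dx":0,"dy":-0.4,"dz":0,"wx":0,"wy":0,"wz":0,"hand":0}]'
python3 -c "
from h import *
chk()"
```

```text
time: 10.9
tcp_pos: [0.6186, 0.0169, 0.0697]
ee_rot: [-0.001, -0.519, 0.855, 0.003]
ft_force: [-7.2, 3.2, 1.6]
width: 0.003
time: 11.0
tcp_pos: [0.62, 0.0161, 0.0696]
ee_rot: [-0.003, -0.52, 0.854, 0.005]
ft_force: [-15.7, 7.9, 6.2]
width: -0.002
t 11.0 p [0.62   0.0161 0.0696] yaw -117.4 z [-0.011  0.005 -1.   ] F [-15.7   7.9   6.2] w -0.002 q [-0.1   0.68  1.43  0.01  1.04  1.95]
radius 0.1172 implied arm angle 0.832
```

The force has jumped from 8 to 18 N, so the stop is met. Checking that the push holds steady.

```bash
python3 -m inch '[{"dx":0,"dy":-0.3,"dz":0,"wx":0,"wy":0,"wz":0,"hand":0},{"dx":0,"dy":-0.3,"dz":0,"wx":0,"wy":0,"wz":0,"hand":0}]'
python3 - <<'E'
from h import *
chk()
im,d=r.get_image("wrist");cv2.imwrite("pics/i1.png",im[:,:,::-1])
im,d=r.get_image("scene");cv2.imwrite("pics/i2.png",cv2.resize(im[100:320,200:440],None,fx=3.2,fy=2.7)[:,:,::-1])
for k in range(4): r.get_image("side")
chk()
E
```

```text
time: 11.2
tcp_pos: [0.6196, 0.0162, 0.0698]
ee_rot: [-0.008, -0.521, 0.854, 0.011]
ft_force: [-11.1, 4.2, 5.6]
width: -0.001
t 11.2 p [0.6196 0.0162 0.0698] yaw -117.25 z [-0.025  0.009 -1.   ] F [-11.1   4.2   5.6] w -0.001 q [-0.1   0.68  1.42  0.01  1.07  1.94]
radius 0.1172 implied arm angle 0.829
t 11.5 p [0.6196 0.0162 0.0698] yaw -117.25 z [-0.025  0.009 -1.   ] F [-12.    4.9   5.1] w -0.003 q [-0.1   0.68  1.42  0.01  1.06  1.94]
radius 0.1172 implied arm angle 0.829
```

View pics/i1.png

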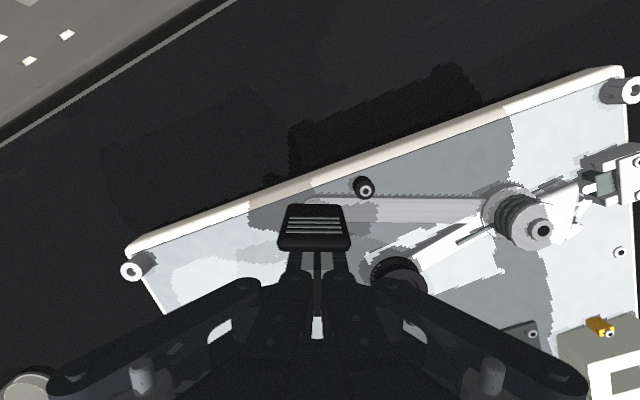

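View pics/i2.png

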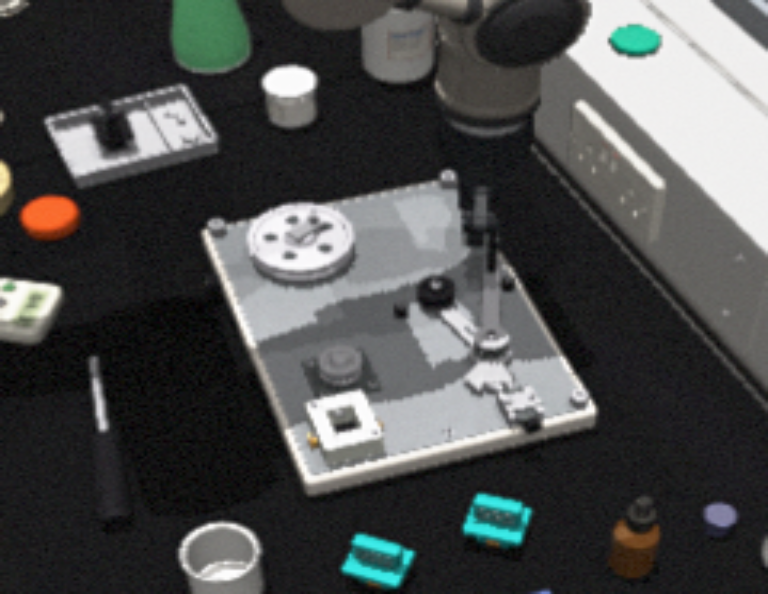

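The arm touches the stop post at (362,188), and the push holds steady at about 13 N against the 7 N spring. The TCP hasn't moved in 0.3 s. Carrier, tray and bystanders are in place, so I'm handing in.

```bash
python3 - <<'E'
from h import *
print(r.finish_job());chk()
E
```

```text
the job is handed in; nothing more can be done
None
the job is handed in; nothing more can be done
```

The job is done as you asked, and I handed it in at about 11.5 s of the 58 s allowed; no verdict was reported.

- **Fuse carrier:** I pulled the black carrier straight up out of its base and stood it upright in the middle of the tray's larger bay. It was still standing there in the last pictures. The two turquoise look-alikes were left alone.
- **Tensioner arm:** After that I pushed the tab round with the gripper shut, past where both clicks fall (0.36 and 0.72 rad) and on to the stop. The gripper is still pushing.

**Last checks:** In the wrist picture the arm touches the stop post. The push holds at about 13 N, against the 7 N spring, and did not move over 0.3 s. The arm angle worked out from the gripper's position is 0.83 rad against the stop's 0.81, about 2 mm off at the tab. That is within calibration error plus a slight tilt of the tool.

- **Not checked directly:** The clicks themselves and the pawl can't be read, so passing them is judged from the angle and the force.
- **Bench:** Nothing else on it appears to have moved in the last scene picture.
- **Contact force:** Setting the carrier down briefly pressed it on the tray floor with about 28 N.

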